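Daily test of a grinder's emergency stop

TASK

Test the grinder's emergency stop: press the red mushroom head in until it latches, then push one of its wings round clockwise (seen from above) until the head pops back up. Then press the blue reset button fully in and let go; do not press the green start button, and leave the wrench, jar and grinding disc where they are.

Things in the scene. Friction and masses are not known exactly. Their poses are not given: they have to be found in the camera images.
- estop_box: Fixed yellow housing of the emergency stop, 100 x 100 mm, 50 mm high, standing on the bench; origin at the centre of its underside, z up, yaw varies. On its top lies a black collar (54 mm across, 4 mm high) and above it, on the same upright axis, the red mushroom head.
- estop_top (a point): Centre of the red mushroom head's top, on its twist axis; the place to press. Head up: 94 mm above the bench; latched: 86 mm. The point turns with the head: its y axis lies along the wings. The head is 60 mm across and 26 mm high with a rounded top rim; a 28 mm stem carries it.
- wing_left (a point): Point 50 mm from the twist axis, mid-width and mid-height of one wing. Two opposite red wings stick out along the head's +y (this one) and -y: 12 mm wide, 14 mm high, rounded end 60 mm from the axis, clear of the 60 mm dome beyond 30 mm. Wing underside 70 mm above the bench (head up) or 62 (latched); housing top 50. To twist clockwise this wing is pushed from its side to the head's +x.
- wing_right (a point): The same point on the opposite wing, along the head's -y; to twist clockwise this wing is pushed to the head's -x. Either wing will do; a fingertip beside it pushes along an arc about the twist axis. Untwisted, the wings lie along the housing's y axis.
- estop (a joint): How far the mushroom head is pressed in, m: 0 up, 0.008 fully in. It snaps over half-way: about 3 N starts it, past 4.5 mm it goes the rest of the way and stays in (latched, will not come up by itself).
- estop_twist (a joint): Twist of the head, rad: 0 at rest, grows clockwise seen from above, end stop at 0.75; it will not turn the other way. Twisting a latched head lifts it by a cam: at about 0.5 rad it pops fully up by itself. The torque is about 0.1 N m at most (2 to 3 N at the wing end); a light spring turns the head back to 0 when let go.
- reset_top (a point): Centre of the top of the blue round push button (reset), 32 mm across, 67 mm above the bench, pressed straight down. It stands on a fixed grey box 70 x 70 mm, 45 mm high, in a black collar 48 mm across that ends 57 mm above the bench.
- reset (a joint): How far the blue reset button is pressed, m: 0 out, 0.006 fully in (about 5 N); it springs back.
- start_top (a point): Centre of the top of the green round push button (start), on a station like the blue one's; not to be pressed. The blue and green stations stand on opposite sides of the emergency stop, either way round.
- start (a joint): How far the green start button is pressed, m: 0 out, 0.006 fully in; it springs back.
- wrench: Loose steel wrench lying on the bench beyond the housing, about 180 mm long, roughly along y; origin at its middle, on its underside; leave alone.
- jar: Loose jar, 60 mm across, 85 mm high, standing on the bench beyond the housing; origin at the centre of its underside; leave alone.
- disc: Loose brick-red grinding disc, 100 mm across, 12 mm thick, lying on the bench beyond the housing; origin at the centre of its underside; leave alone.
Things that resemble listed ones, but are neither listed nor needed, are in the scene too. What is meant by the estop_box is not grey, pink or purple, and is the larger of those in its own colour.

How it is judged (in metres and radians):
On the way, in this order (a step that is already met when the one before it is completed fails the run):
1. the mushroom head is pressed in and latched, untwisted (value of joint estop above 0.0065 m and value of joint estop_twist below 0.2 rad), for 0.2 s.
2. the head is twisted clockwise and has popped up (value of joint estop below 0.0025 m and value of joint estop_twist above 0.25 rad), for 0.02 s.
3. the blue reset button is pressed in with the stop released (value of joint reset above 0.0045 m and value of joint estop below 0.0025 m), for 0.02 s.
At the end, for the whole second after the job is handed in: The mushroom head is up (within 2 mm) and turned back (within 0.15 rad), both push buttons are out (within 2 mm), and the wrench, jar and disc lie at rest within 20 mm of where they were (value of joint each of estop, reset, start below 0.002 m and value of joint estop_twist below 0.15 rad and distance of each of wrench, jar, disc from where it was at the start of the episode below 0.02 m and linear speed of each of wrench, jar, disc below 0.02 m/s); the robot touches nothing.
It fails at once if the green start button is pressed (more than 3 mm) (value of joint start above 0.003 m).
It fails at once if reset is pressed while the stop is latched (value of joint reset above 0.003 m and value of joint estop above 0.004 m).
It fails at once if the wrench is moved or lifted (more than 20 mm) (distance of wrench from where it was at the start of the episode above 0.02 m).
It fails at once if the jar is moved or lifted (more than 20 mm) (distance of jar from where it was at the start of the episode above 0.02 m).
It fails at once if the disc is moved or lifted (more than 20 mm) (distance of disc from where it was at the start of the episode above 0.02 m).
It also fails if it takes over 43 s, if anything falls off the work surface, if the arm or the gripper's body presses on something with over 40 N, if the wrist force passes 120 N, or if a joint passes its speed limit or range.

ROBOT

A 7-joint arm with a two-finger parallel gripper is mounted at the origin on the work surface. World frame = base frame: x ahead of the robot, y to its left, z up, the work surface at z = 0. Lengths are in m, angles in degrees, forces in N, time in s.
With the tool pointing down it reaches from about 0.4 to 0.875 m from the base axis. Payload 6.5 kg.
Tool frame: the origin (TCP) lies at the very end of the fingers, on their centre line; the grasp point (between the pads) lies 19 mm behind it; z points along the fingers, x is the direction in which the jaws open and shut, and the axes are right-handed (so a half turn about z gives the same grasp; the last joint's range is limited). The gripper opens to 85 mm and grips with 20 to 120 N. Pads are 22 mm wide; open, the fingers measure 114 mm over their backs; the gripper's body (76 mm by 85 mm) begins 54 mm behind the grasp point. The pads swing forward as they close: fully open they stand 13 mm farther back than shut.
Start: joints at [-80.627, 30.733, -0.252, 88.115, 0.149, 61.152, -4.079], TCP at [0.148, 0.633, 0.231] pointing down, gripper open.
Joint ranges: [-154.64, 154.64], [-21.42, 123.67], [-72.66, 72.17], [13.99, 137.28], [-74.86, 254.86], [10.95, 109.41], [-158.01, 158.01]. Speed limits (degrees/s): [136.94, 136.94, 180, 180, 180, 180, 180].

INTERFACE

Orientations are given as [roll, pitch, yaw] about the fixed x, y, z axes, in that order (R = Rz(yaw) Ry(pitch) Rx(roll)).
In Python, from station import r gives the robot as it stands.
- The arm moves only by the tool carry_out, never from a script. Its arguments are lists of equal length, an entry for each row: "xyz": the shift along the world's x, y, z in mm, a list of three; "rot": the turn, a rotation vector about the world's x, y, z in degrees, a list of three. In form: {"xyz": [[x, y, z], ...], "rot": [[rx, ry, rz], ...]}. A call has 1 to 12 rows; each row shifts and turns the commanded pose from where the row before left it; what a row does not reach is not made up. A row lasts 1/10 s, in which the tool goes at most 50 mm and 8.59 degrees, less where a joint would pass 70% of its speed; a pose out of reach is approached as far as the arm can. A call is refused whole if a number of a shift passes 50 or a number of a turn 8.59, either way. A call with a gripper value outside its range is refused whole. "claw" is the opening, from 0 (shut) to 1 (fully open), set as the call begins (left out, the last holds). The fingers move at their own pace and stop on an object; "grip_force" is the grip in N (left out, the last holds). Time passes only in rows, so rows that do not move let the fingers close. It gives the time, the measured TCP pose, the force and the opening at its end, in the units of the state.
- r.observe(): the state, without advancing time (a new reading comes with each control period).
- r.grab_frame(name): name is "side" or "top" or "wrist"; returns a dict with "pixels" (420x560x3 uint8, blue, green, red), "camera_matrix" (3x3 intrinsics, pixels), "cam_to_world" (4x4, takes a point from camera to world coordinates). Camera axes: x right, y up, looking along -z (the intrinsics and any distortion apply to the point x, -y, -z); pixel columns grow to the right and rows downward; lengths in m; the calibration is good to about 2 mm. A picture is of the moment at which its call begins. There is no depth.
- r.close_job(): hands the job in, once; it reports no verdict.
The state is a dict: "clock": time; "joint_pos": joint angles; "qd": joint speeds; "joint_efforts": joint torques, N m; "tcp_pos": TCP position; "tcp_rot": TCP orientation; "ft_force": force on the tool from outside, world axes, zero at the start; "wrist_torque": the same for the moment, N m; "width": finger opening in m.
Only numpy, scipy, OpenCV 4.12 (cv2) and the standard library are available. Lean on these libraries where they do the work, as an engineer would, in place of code of your own. Each camera call takes 0.05 s, during which the arm holds its last target. There are 200 camera calls.

## Working session

There is one attempt and no reset: what is moved stays moved. The work goes in short steps, Python scripts to look and compute and a tool call to move; the robot and the scene stay as the last step left them, time stands still between calls to the robot, and variables do not carry over. Pictures are saved under pics/ and viewed, about 8 in all and at most 12, crops included, and the job is handed in when it is done.

Besides the shell and the picture viewer there is one more tool, called after "Request:" by a JSON object that holds its "op" and its "data", one argument or row to a line. carry_out: Moves the arm, as the interface text tells. Its arguments: {"type":"object","properties":{"xyz":{"type":"array","items":{"type":"array","items":{"type":"number"}}},"rot":{"type":"array","items":{"type":"array","items":{"type":"number"}}},"claw":{"type":"number"},"grip_force":{"type":"number"}},"required":["xyz","rot"]}

```bash
mkdir -p pics
cat > h.py <<'E'
import numpy as np, cv2
from station import r
def snap(n,name):
    f=r.grab_frame(n); cv2.imwrite(f'pics/{name}.png',f['pixels'])
    np.savez(f'pics/{name}.npz',K=f['camera_matrix'],T=f['cam_to_world'],p=f['pixels']); return f
def ray(name,u,v,z):
    d=np.load(f'pics/{name}.npz'); K,T=d['K'],d['T']
    c=np.linalg.inv(K)@[u,v,1]; c=T[:3,:3]@[c[0],-c[1],-c[2]]; o=T[:3,3]
    return o+c*(z-o[2])/c[2]
def proj(name,P):
    d=np.load(f'pics/{name}.npz'); K,T=d['K'],d['T']
    c=T[:3,:3].T@(np.array(P)-T[:3,3]); q=K@[c[0],-c[1],-c[2]]; return q[:2]/q[2]
E
python3 - <<'E'
from h import *
print(r.observe())
for n in('top','side'):
    f=snap(n,n+'1'); print(sorted(f.keys()),f['camera_matrix'],f['cam_to_world'])
E
```

```text
{'clock': 0.0, 'joint_pos': array([-80.6264928 ,  30.77885124,  -0.25621866,  88.17086446,
         0.14879298,  61.15033248,  -4.08047579]), 'qd': array([-0.0678832 , -0.02156125,  0.00885657,  0.05055278, -0.03781843,
       -0.00309797, -0.05024792]), 'joint_efforts': array([ 1.84649125e-04, -5.83422410e+01,  1.04898389e+00, -2.59106559e+01,
        1.23517061e-02,  9.65309649e-03,  4.80019651e-05]), 'tcp_pos': array([0.14791158, 0.63230198, 0.23039631]), 'tcp_rot': array([1.79993815e+02, 9.95254933e-02, 7.68381642e+01]), 'ft_force': array([-0.25441763, -0.65334157, -0.14178141]), 'wrist_torque': array([-0.00448732, -0.05060498,  0.0446719 ]), 'width': 0.08560073450909132}
['cam_to_world', 'camera_matrix', 'pixels'] [[429.47238533   0.         286.63198706]
 [  0.         429.47238533 209.01793135]
 [  0.           0.           1.        ]] [[ 0.02271599  0.99472262 -0.10005445  0.39040261]
 [-0.99937258  0.02531389  0.02477216  0.06931278]
 [ 0.0271742   0.09942895  0.99467354  1.11432326]
 [ 0.          0.          0.          1.        ]]
['cam_to_world', 'camera_matrix', 'pixels'] [[392.57134583   0.         274.2868957 ]
 [  0.         392.57134583 205.07152006]
 [  0.           0.           1.        ]] [[-0.92508736  0.22183904 -0.30822201  0.23160671]
 [-0.3794816  -0.57077137  0.72815778  0.69371437]
 [-0.01439048  0.79057415  0.61219722  0.64531567]
 [ 0.          0.          0.          1.        ]]
```

View pics/top1.png

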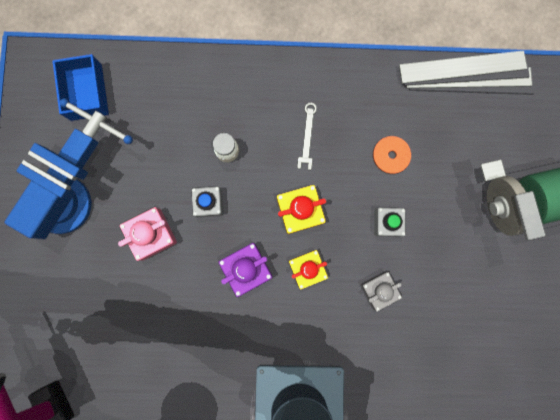

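View pics/side1.png

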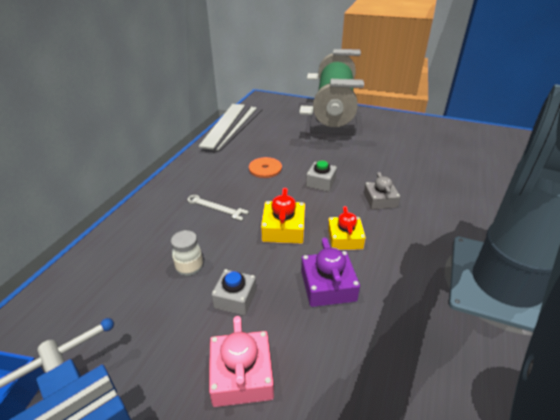

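Both pictures show the same layout. Candidates for the e-stop in the top view are large yellow (302,208), small yellow (310,270), pink (145,233), purple (245,270) and grey (383,291). I choose the larger yellow at (302,208). Blue reset is at (206,201) and green start at (393,222). I'll check with a close crop.

Run:
```python
from h import *
p=np.load('pics/top1.npz')['p']
a=cv2.resize(p[175:245,262:342],None,fx=8,fy=8,interpolation=cv2.INTER_CUBIC)
cv2.imwrite('pics/crop1.png',a)
hsv=cv2.cvtColor(p,cv2.COLOR_BGR2HSV)
def blob(m,box):
    u0,u1,v0,v1=box; k=np.zeros(m.shape,np.uint8);k[v0:v1,u0:u1]=m[v0:v1,u0:u1]
    c=max(cv2.findContours(k,0,cv2.CHAIN_APPROX_NONE)[0],key=cv2.contourArea); return c
H,S,V=cv2.split(hsv)
sat=(S>130)&(V>60)
red=(sat&((H<8)|(H>172))).astype(np.uint8)
c=blob(red,(262,342,175,245)); print('red',cv2.minAreaRect(c),cv2.boundingRect(c))
yel=(sat&((H>18)&(H<36)|(red>0))).astype(np.uint8)
c=blob(yel,(262,342,175,245)); R=cv2.minAreaRect(c);print('box',R)
for q in cv2.boxPoints(R): print(q,ray('top1',*q,.05))
b=((H>100)&(H<130)&(S>120)).astype(np.uint8)
c=blob(b,(190,222,186,218)); R=cv2.minEnclosingCircle(c);print('blue',R,ray('top1',*R[0],.067))
g=((H>45)&(H<85)&(S>120)).astype(np.uint8)
c=blob(g,(375,410,205,240)); R=cv2.minEnclosingCircle(c);print('green',R,ray('top1',*R[0],.067))
print('head302,208',ray('top1',302,207,.09))
```

```text
red ((301.4817199707031, 207.16461181640625), (45.60822677612305, 22.307170867919922), 6.340191841125488) (278, 196, 48, 23)
box ((301.746826171875, 208.33917236328125), (40.462650299072266, 49.32267379760742), 73.61045837402344)
[272.379   195.88853] [0.52949444 0.07914398 0.05      ]
[319.69748 181.97133] [ 0.56785538 -0.03872595  0.05      ]
[331.11465 220.78981] [ 0.47081327 -0.06870704  0.05      ]
[283.79617 234.70702] [0.43337185 0.04837573 0.05      ]
blue ((204.3795166015625, 199.84939575195312), 6.987041473388672) [0.5131517  0.24478549 0.067     ]
green ((393.3387145996094, 220.9193572998047), 6.978767395019531) [ 0.47300316 -0.22011941  0.067     ]
head302,208 [0.4992473  0.00700751 0.09      ]
```

View pics/crop1.png

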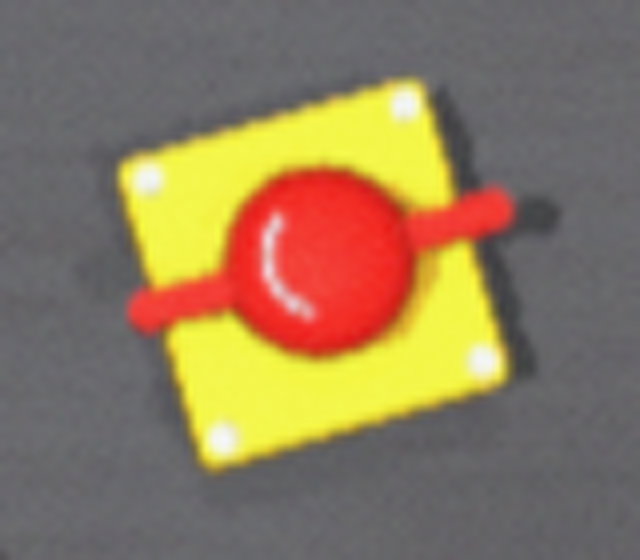

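The crop shows the big yellow housing with its red head up. The wing ends are at crop (130,312) and (513,205), the housing corners at (120,160), (420,80), (510,380) and (208,468), and the dome centre at about (319,261). I'll turn these into positions.

Run:
```python
from h import *
f=lambda u,v,z: ray('top1',262+(u+.5)/8-.5,175+(v+.5)/8-.5,z)
C=[f(*q,.05) for q in((120,160),(420,80),(510,380),(208,468))]
print('box',np.mean(C,0),[round(np.linalg.norm(C[i]-C[i-1]),4) for i in range(4)])
e=C[0]-C[1]+C[3]-C[2]; print('yaw box',np.degrees(np.arctan2(-e[0],e[1])))
a,b=f(130,312,.08),f(513,205,.08); d=a-b
print('wings',a,b,(a+b)/2,np.linalg.norm(d),np.degrees(np.arctan2(-d[0],d[1])))
print('dome',f(319,261,.08))
# second view
c=np.r_[((np.mean(C,0)+(a+b)/2)/2)[:2],0]
for P,n in((c+[0,0,.094],'top'),(c+[0,0,.0],'c0'),((.5131517,.24478549,.067),'blue'),((.473,-.22,.067),'green')): print(n,proj('side1',P))
p=np.load('pics/side1.npz')['p']
hsv=cv2.cvtColor(p,cv2.COLOR_BGR2HSV);H,S,V=cv2.split(hsv)
cv2.imwrite('pics/crop2.png',cv2.resize(p[175:320,205:315],None,fx=5,fy=4,interpolation=cv2.INTER_CUBIC)) if 0 else cv2.imwrite('pics/crop2.png',cv2.resize(p[175:320,205:315],None,fx=4,fy=4,interpolation=cv2.INTER_CUBIC))
```

```text
box [0.49973563 0.00725528 0.05      ] [np.float64(0.0999), np.float64(0.0975), np.float64(0.0982), np.float64(0.098)]
yaw box 17.078287803278755
wings [0.48286519 0.06462303 0.08      ] [ 0.51844269 -0.05095562  0.08      ] [0.50065394 0.0068337  0.08      ] 0.1209304854194739 17.10945123174565
dome [0.49981797 0.00775571 0.08      ]
top [282.83737845 198.39193353]
c0 [282.87724395 228.61941765]
blue [232.47302452 275.89784841]
green [321.57392536 162.76590115]
```

View pics/crop2.png

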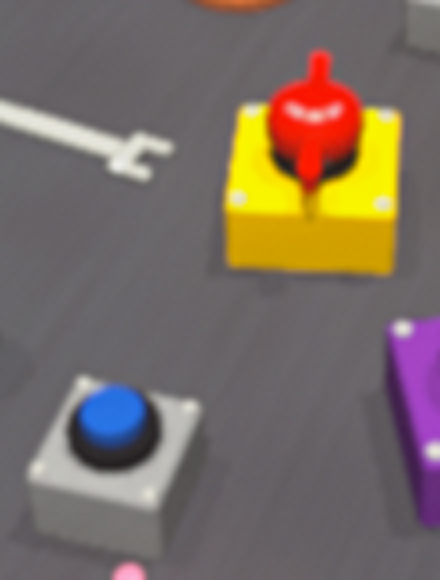

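Request:
{"op": "carry_out", "data": {
  "xyz": [
    [30,-40,0],
    [30,-40,0],
    [30,-40,0],
    [30,-40,0],
    [30,-40,0],
    [30,-40,0],
    [30,-40,0],
    [30,-40,0],
    [20,-45,0],
    [20,-45,0],
    [20,-45,0],
    [20,-45,0]
  ],
  "rot": [
    [0,0,-5],
    [0,0,-5],
    [0,0,-5],
    [0,0,-5],
    [0,0,-5],
    [0,0,-5],
    [0,0,-5],
    [0,0,-5],
    [0,0,-5],
    [0,0,-5],
    [0,0,-5],
    [0,0,-5]
  ],
  "claw": 0
}}

```text
clock: 1.3
tcp_pos: [0.4683, 0.131, 0.2313]
tcp_rot: [-180.0, 0.0, 16.6]
ft_force: [1.5, 0.4, -0.2]
width: 0.0
```

The side crop agrees. The predicted head top (283,198) and blue top (232,276) land where the picture shows them, about (284,200) and (233,277). Sizes check too: housing 98 mm, wings 121 mm, yaw 17.1°. The head centre is (0.500, 0.007). The first transit reached its target, so I move over the head and press.

Request:
{"op": "carry_out", "data": {
  "xyz": [
    [10,-42,-25],
    [10,-42,-25],
    [12,-40,-25],
    [0,0,-25],
    [0,0,-15],
    [0,0,-8],
    [0,0,0],
    [0,0,0]
  ],
  "rot": [
    [0,0,0.5],
    [0,0,0],
    [0,0,0],
    [0,0,0],
    [0,0,0],
    [0,0,0],
    [0,0,0],
    [0,0,0]
  ]
}}

```text
clock: 2.1
tcp_pos: [0.5004, 0.0092, 0.1088]
tcp_rot: [180.0, -0.0, 17.4]
ft_force: [0.5, -0.0, -0.8]
width: -0.0001
```

Run:
```python
from h import *
a=snap('top','top2')['pixels'];b=snap('side','side2')['pixels']
o=r.observe();print(o['tcp_pos'],o['ft_force'])
A=cv2.resize(a[160:260,240:340],(400,400),interpolation=cv2.INTER_CUBIC)
B=cv2.resize(b[150:250,235:335],(400,400),interpolation=cv2.INTER_CUBIC)
cv2.imwrite('pics/c3.png',np.hstack([A,B]))
```

```text
[0.500722   0.009268   0.10916562] [-1.2928381   0.23960592 -0.77441995]
```

View pics/c3.png

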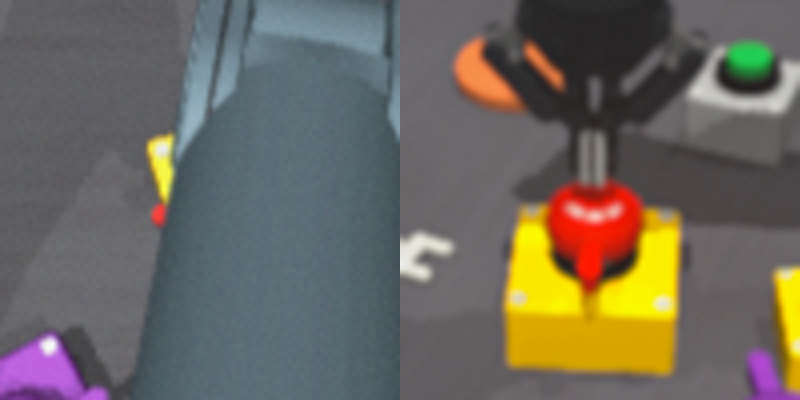

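The tip is centred over the head: in the side crop the fingers meet the dome top at about (593,190). Pressing now.

Request:
{"op": "carry_out", "data": {
  "xyz": [
    [0,-2,-10],
    [0,0,-5],
    [0,0,-4],
    [0,0,-3],
    [0,0,-2],
    [0,0,-1],
    [0,0,0],
    [0,0,0]
  ],
  "rot": [
    [0,0,0],
    [0,0,0],
    [0,0,0],
    [0,0,0],
    [0,0,0],
    [0,0,0],
    [0,0,0],
    [0,0,0]
  ]
}}

```text
clock: 3.0
tcp_pos: [0.5004, 0.0069, 0.0856]
tcp_rot: [-179.9, -0.0, 17.3]
ft_force: [-8.2, 0.6, 35.8]
width: -0.0002
```

It bottomed out at z 0.0856 with 36 N, so it should be latched. I lift and go beside the +y wing, on its −x side.

Request:
{"op": "carry_out", "data": {
  "xyz": [
    [0,0,15],
    [0,0,20],
    [-21,20,0],
    [-21,20,0],
    [0,0,0],
    [0,0,0]
  ],
  "rot": [
    [0,0,0],
    [0,0,0],
    [0,0,0],
    [0,0,0],
    [0,0,0],
    [0,0,0]
  ]
}}

```text
clock: 3.6
tcp_pos: [0.458, 0.0472, 0.1183]
tcp_rot: [180.0, -0.0, 17.4]
ft_force: [-0.1, -0.6, -0.2]
width: 0.0001
```

Request:
{"op": "carry_out", "data": {
  "xyz": [
    [0,0,-20],
    [0,0,-20],
    [0,0,-10],
    [0,0,-7],
    [0,0,0],
    [0,0,0]
  ],
  "rot": [
    [0,0,0],
    [0,0,0],
    [0,0,0],
    [0,0,0],
    [0,0,0],
    [0,0,0]
  ]
}}

```text
clock: 4.2
tcp_pos: [0.4586, 0.0467, 0.0616]
tcp_rot: [180.0, -0.0, 17.3]
ft_force: [-0.4, -0.4, 0.7]
width: -0.0001
```

Run:
```python
from h import *
b=snap('side','side3')['pixels']
o=r.observe();print(o['tcp_pos'],o['ft_force'])
cv2.imwrite('pics/c4.png',cv2.resize(b[150:250,225:335],(660,600),interpolation=cv2.INTER_CUBIC))
```

```text
[0.45866267 0.04683369 0.06182107] [0.95693761 0.29998426 0.12775217]
```

View pics/c4.png

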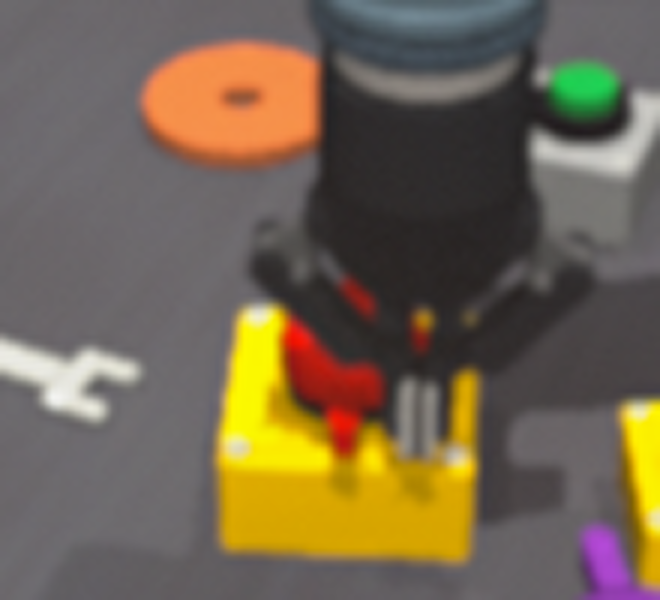

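The head sits lower and is latched, and the finger (crop (415,420)) stands just to the −x side of the wing (345,430). I'll compute the arc.

Run:
```python
import numpy as np
P=lambda th,o:np.array([500,7])+np.array([[np.cos(t:=np.radians(17.1-th)),-np.sin(t)],[np.sin(t),np.cos(t)]])@[o,50]
s=[P(0,-20)]+[P(t,-20) for t in range(5,46,5)]
print(s[0],np.diff(s,axis=0).round(1).tolist())
```

```text
[466.18212344  48.90884424] [[3.8, 2.8], [4.0, 2.4], [4.2, 2.1], [4.4, 1.7], [4.5, 1.3], [4.6, 0.9], [4.7, 0.5], [4.7, 0.1], [4.7, -0.3]]
```

Request:
{"op": "carry_out", "data": {
  "xyz": [
    [4,1,-3],
    [4,1,0],
    [3.8,2.8,0],
    [4,2.4,0],
    [4.2,2.1,0],
    [4.4,1.7,0],
    [0,0,0]
  ],
  "rot": [
    [0,0,0],
    [0,0,0],
    [0,0,-5],
    [0,0,-5],
    [0,0,-5],
    [0,0,-5],
    [0,0,0]
  ]
}}

```text
clock: 4.95
tcp_pos: [0.4831, 0.0584, 0.0584]
tcp_rot: [180.0, -0.0, -2.7]
ft_force: [-0.4, 1.1, -0.5]
width: 0.0001
```

Request:
{"op": "carry_out", "data": {
  "xyz": [
    [4.5,1.3,0],
    [4.6,0.9,0],
    [4.7,0.5,0],
    [0,0,0],
    [0,0,0]
  ],
  "rot": [
    [0,0,-5],
    [0,0,-5],
    [0,0,-5],
    [0,0,0],
    [0,0,0]
  ]
}}

```text
clock: 5.45
tcp_pos: [0.4961, 0.0608, 0.0583]
tcp_rot: [180.0, 0.0, -17.4]
ft_force: [0.4, 0.8, -0.3]
width: -0.0002
```

Run:
```python
from h import *
b=snap('side','side4')['pixels']
o=r.observe();print(o['tcp_pos'],o['ft_force'],o['wrist_torque'])
cv2.imwrite('pics/c5.png',cv2.resize(b[150:250,225:335],(660,600),interpolation=cv2.INTER_CUBIC))
```

```text
[0.49601392 0.06077984 0.05829846] [-0.25103186  1.4351415   0.06937938] [0.15578492 0.12106568 0.05454169]
```

View pics/c5.png

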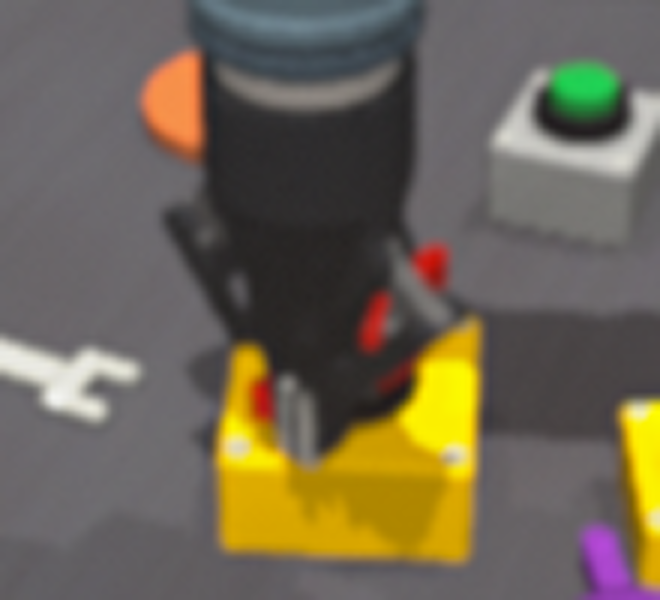

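The wings have turned: the far tip shows at crop (432,262), side px (297,193.7). I compare it with predictions for twist and height.

Run:
```python
from h import *
for h in(0,.008):
  for th in(15,20,25,30,35,40):
    t=np.radians(17.1-th); w=np.array([.5+.058*np.sin(t),.007-.058*np.cos(t)])
    q=proj('side4',[*w,.080-h]); print(h,th,q.round(1),((q-[225,150])*6).round())
```

```text
0 15 [290.6 189.7] [394. 238.]
0 20 [292.6 190.1] [405. 241.]
0 25 [294.4 190.6] [416. 244.]
0 30 [296.2 191.3] [427. 248.]
0 35 [297.9 192. ] [437. 252.]
0 40 [299.5 192.8] [447. 257.]
0.008 15 [290.6 192.3] [394. 254.]
0.008 20 [292.5 192.7] [405. 256.]
0.008 25 [294.4 193.3] [416. 260.]
0.008 30 [296.1 193.9] [427. 263.]
0.008 35 [297.8 194.6] [437. 268.]
0.008 40 [299.4 195.4] [446. 273.]
```

Twist is about 32°, which is borderline, and the height is ambiguous. I push on towards 40°, still below the 43° stop.

Request:
{"op": "carry_out", "data": {
  "xyz": [
    [4.7,0.1,0],
    [3.0,-0.1,0],
    [0,0,0],
    [0,0,0],
    [0,0,0]
  ],
  "rot": [
    [0,0,-5],
    [0,0,-3],
    [0,0,0],
    [0,0,0],
    [0,0,0]
  ]
}}

```text
clock: 6.0
tcp_pos: [0.5037, 0.0606, 0.0583]
tcp_rot: [180.0, 0.0, -25.6]
ft_force: [-1.3, 0.7, 0.1]
width: -0.0001
```

Run:
```python
from h import *
b=snap('side','side5')['pixels']
o=r.observe();print(o['tcp_pos'],o['ft_force'],o['wrist_torque'])
a=np.load('pics/side4.npz')['p']
cv2.imwrite('pics/c6.png',np.hstack([cv2.resize(x[165:235,250:320],(400,400),interpolation=cv2.INTER_CUBIC) for x in(a,b)]))
```

```text
[0.50368691 0.06057113 0.0582898 ] [-1.39646773 -0.28298522  0.05555929] [0.01852691 0.17225656 0.03636823]
```

View pics/c6.png

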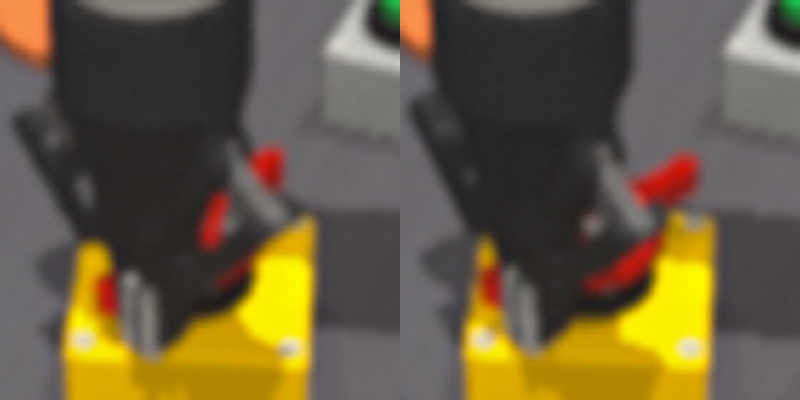

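The wing tip is now at panel (290,165), side px (301,194). That matches a raised head at about 42° of twist, and the force is small. I back off along the same arc, lift, and check that the head is up and turned back.

Request:
{"op": "carry_out", "data": {
  "xyz": [
    [-7.7,0,0],
    [-7,-0.8,0],
    [-6.7,-1.5,0],
    [-6.4,-2.4,0],
    [-6,-3,0],
    [-9,-5,0],
    [-8,-3,0],
    [0,0,30],
    [0,0,40],
    [-10,45,10],
    [0,45,0],
    [0,0,0]
  ],
  "rot": [
    [0,0,8],
    [0,0,7.5],
    [0,0,7.5],
    [0,0,7.5],
    [0,0,7.5],
    [0,0,5],
    [0,0,0],
    [0,0,0],
    [0,0,0],
    [0,0,0],
    [0,0,0],
    [0,0,0]
  ]
}}

```text
clock: 7.25
tcp_pos: [0.4432, 0.1417, 0.1389]
tcp_rot: [-179.8, -0.2, 17.7]
ft_force: [0.5, -0.9, -0.2]
width: 0.0003
```

Run:
```python
from h import *
b=snap('side','side6')['pixels']; t=snap('top','top6')['pixels']
o=r.observe();print(o['tcp_pos'],o['tcp_rot'],o['ft_force'])
a=np.load('pics/side1.npz')['p']
R=lambda x:cv2.resize(x[175:250,250:325],(380,380),interpolation=cv2.INTER_CUBIC)
cv2.imwrite('pics/c7.png',np.hstack([R(a),R(b)]))
```

```text
[0.4429261  0.13590695 0.13830905] [-1.79991392e+02 -1.88422653e-02  1.74097649e+01] [-0.32561665 -0.66143104 -0.50519407]
```

View pics/c7.png

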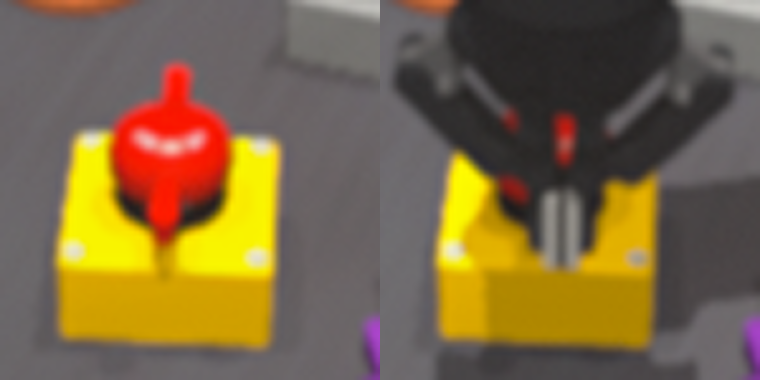

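The gripper hides the head from this camera. I move on to just above the blue button and look again before pressing.

Request:
{"op": "carry_out", "data": {
  "xyz": [
    [18,27,0],
    [18,27,0],
    [18,27,0],
    [17,28,-10],
    [0,0,-20],
    [0,0,0],
    [0,0,0]
  ],
  "rot": [
    [0,0,0],
    [0,0,0],
    [0,0,0],
    [0,0,0],
    [0,0,0],
    [0,0,0],
    [0,0,0]
  ]
}}

```text
clock: 8.05
tcp_pos: [0.514, 0.2415, 0.108]
tcp_rot: [179.9, 0.1, 17.2]
ft_force: [-0.6, -0.7, 0.3]
width: 0.0003
```

Run:
```python
from h import *
b=snap('side','side7')['pixels']; t=snap('top','top7')['pixels']
o=r.observe();print(o['tcp_pos'],o['tcp_rot'],o['ft_force'])
a=np.load('pics/top1.npz')['p']
R=lambda x:cv2.resize(x[180:300,210:330],(400,400),interpolation=cv2.INTER_CUBIC)
cv2.imwrite('pics/c8.png',np.hstack([cv2.resize(t[175:245,262:332],(400,400),interpolation=cv2.INTER_CUBIC),R(b)]))
```

```text
[0.51456801 0.24239176 0.10903507] [ 1.79972762e+02 -2.47286231e-02  1.71903926e+01] [-0.2498193   0.96902643  0.0078191 ]
```

View pics/c8.png

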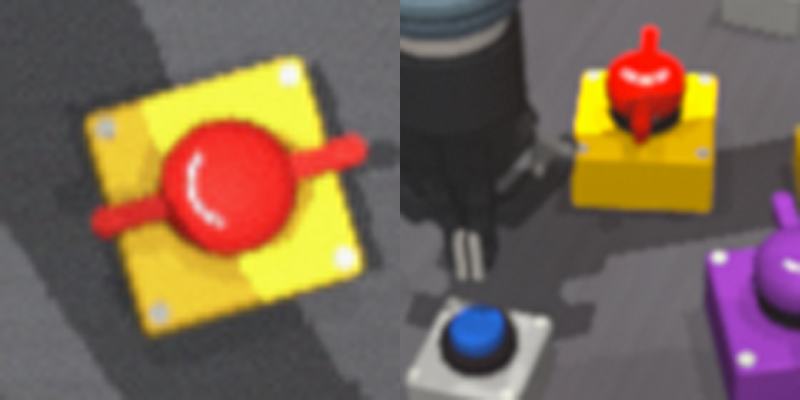

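The head is up and turned back: the side-view wing tip is at (285,190.5), the same as at the start, and the top view shows the wings back in line. The fingers hang just above the blue button. I refine the button position from the side view.

Run:
```python
from h import *
print(ray('side7',232.9,277.5,.067),ray('side1',233.2,276.7,.067),proj('side7',[.5146,.2424,.109]),ray('top1',205.5,200.5,.067))
```

```text
[0.51048394 0.24817451 0.067     ] [0.51087977 0.24611703 0.067     ] [230.60292604 259.73361265] [0.51162247 0.24199457 0.067     ]
```

Estimates agree within about 4 mm, giving a target of (0.511, 0.244). Press and release.

Request:
{"op": "carry_out", "data": {
  "xyz": [
    [-3,2,-15],
    [0,0,-15],
    [0,0,-8],
    [0,0,-5],
    [0,0,-4],
    [0,0,-2],
    [0,0,0],
    [0,0,0]
  ],
  "rot": [
    [0,0,0],
    [0,0,0],
    [0,0,0],
    [0,0,0],
    [0,0,0],
    [0,0,0],
    [0,0,0],
    [0,0,0]
  ]
}}

```text
clock: 8.95
tcp_pos: [0.5108, 0.2453, 0.0609]
tcp_rot: [-180.0, 0.1, 17.3]
ft_force: [-7.0, -2.5, 19.6]
width: 0.0002
```

Fully in: z is 0.0609 and 20 N. Release and retreat.

Request:
{"op": "carry_out", "data": {
  "xyz": [
    [0,0,10],
    [0,0,20],
    [0,0,40],
    [0,0,40],
    [-20,40,0],
    [-20,40,0],
    [-20,40,0],
    [0,0,0],
    [0,0,0]
  ],
  "rot": [
    [0,0,0],
    [0,0,0],
    [0,0,0],
    [0,0,0],
    [0,0,0],
    [0,0,0],
    [0,0,0],
    [0,0,0],
    [0,0,0]
  ]
}}

```text
clock: 9.85
tcp_pos: [0.4507, 0.3672, 0.1694]
tcp_rot: [-180.0, -0.0, 17.5]
ft_force: [0.9, -0.6, -0.4]
width: 0.0
```

Run:
```python
from h import *
snap('top','top8')
o=r.observe();print(o['clock'],o['tcp_pos'],o['ft_force'])
```

```text
9.9 [0.45163591 0.36558035 0.16948242] [ 0.16939686 -1.1605218   0.13732987]
```

View pics/top8.png

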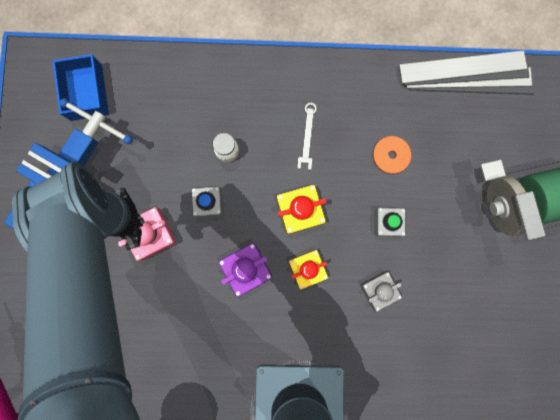

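Everything is in place: wrench (308,137), jar (226,147) and disc (392,155) are unmoved, the head is up and straight, and the gripper hangs clear. Handing in.

```bash
python3 -c "
from station import r
print(r.close_job())"
```

```text
the job is handed in; nothing more can be done
None
```

The emergency stop was pressed and twisted free, then the blue reset was pressed and released. I handed the job in at about 10 s with no verdict reported.

- **Press:** I pressed the head of the larger yellow emergency stop to its end (tip at z 0.0856 m, 36 N). The side view then showed it latched.
- **Twist:** I pushed the +y wing clockwise to about 40°. The head height was unclear in the picture at 32°, so I pushed on past the 0.5 rad release point. After I backed off, the side and top views showed the head up and the wings back in line.
- **Reset:** I pressed the blue button to its end (tip at z 0.0609 m, 20 N) and let go.
- **Last checks:** The final top picture shows the wrench, jar and disc where they were. The green button was never approached. The arm hung clear, with about 1 N on the force sensor, which is its usual noise.
- **Disagreement:** My estimates of the blue button's position differed by up to about 6 mm between views, well within its 32 mm width.
- **Not confirmed:** I did not measure the blue button's return height separately.

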